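# Start the exposure timer under its push-latch cover

## Robot

A 6-joint arm with a two-finger parallel gripper is mounted at the origin on the work surface. World frame = base frame: x ahead of the robot, y to its left, z up, the work surface at z = 0. Lengths are in m, angles in degrees, forces in N, time in s.
With the tool pointing down it reaches from about 0.4 to 0.825 m from the base axis. Payload 7 kg.
Tool frame: the origin (TCP) lies between the finger pads; the fingertips stand 19 mm ahead of it and the grasp point (between the pads) is the TCP; x points along the fingers, y is the direction in which the jaws open and shut, and the axes are right-handed (so a half turn about x gives the same grasp; the last joint's range is limited). The gripper opens to 88 mm and grips with 3 to 60 N. Pads are 19 mm wide; open, the fingers measure 130 mm over their backs; the gripper's body (78 mm by 193 mm) begins 47 mm behind the grasp point.
Start: joints at [16.507, 20.546, 0.682, 0, -70.136, -16.507], TCP at [0.675, -0, 0.246] pointing down, gripper open.
Joint ranges: [-176.03, 176.03], [-82.01, 121.73], [-58.28, 71.71], [-173.87, 95.51], [-174.79, -0.11], [-173.66, 173.66]. Speed limits (degrees/s): [136.94, 136.94, 172.46, 180, 180, 180].

## Interface

Orientations are given as [roll, pitch, yaw] about the fixed x, y, z axes, in that order (R = Rz(yaw) Ry(pitch) Rx(roll)).
In Python, from plant import r gives the robot as it stands.
- The arm moves only by the tool send_rows, never from a script. Its argument "plan" is a list of rows, each a list of 2 entries, a list of its own where there are three numbers: the shift along the tool's x, y, z scaled (see below), then the turn, a rotation vector about the tool's x, y, z scaled (see below). A call has exactly 5 rows; each row is the pose to reach, as a shift and turn from the pose measured when the call began, along the tool's axes at that moment; what a row does not reach only later rows make up. The controller multiplies each number of a shift by 0.15 m and each number of a turn by pi/4 rad. A row lasts 1/10 s, in which the tool goes at most 50 mm and 8.59 degrees, less where a joint would pass 70% of its speed; a pose out of reach is approached as far as the arm can. A call with a number of a shift or a turn outside -1 to 1 is refused whole. A call with a gripper value outside its range is refused whole. "jaw" is the opening, from -1 (shut) to 1 (fully open), so that 0 is half open, set as the call begins (left out, the last holds). The fingers move at their own pace and stop on an object; "force" is the grip in N (left out, the last holds). Time passes only in rows, so rows that repeat a pose let the fingers close, or fill a call up. It gives the time, the measured TCP pose, the force and the opening at its end, in the units of the state.
- r.get_state(): the state, without advancing time (a new reading comes with each control period).
- r.capture(name): name is "scene" or "side" or "wrist"; returns a dict with "color" (420x560x3 uint8, red, green, blue), "range_z" (420x560 float32, m along the optical axis (not along the pixel's ray), 0 where there is no reading), "mtx" (3x3 intrinsics, pixels), "k1" (the pictures are not rectified: a ray, as slopes to the right and down, at radius r is drawn at 1 + k1 r^2 times it, then the intrinsics apply), "pose" (4x4, takes a point from camera to world coordinates). Camera axes: x right, y down, z forward; pixel columns grow to the right and rows downward; lengths in m; the calibration is good to about 2 mm. A picture is of the moment at which its call begins.
- r.close_job(): hands the job in, once; it reports no verdict.
Trained networks look in a picture, given as the dict that the camera call returned (one of the last four; its "shot" number tells which), for a name from the list of things; names that differ only in an ending like _2 or _b are one class to them, and where a whole thing is asked for, a point or a joint stands for the part that bears it (a point fixed in the world has none). Each returns a list of dicts, best first, with "score" (0 to 1); they miss things now and then, are a little off and sometimes report something else, mostly with a low value. They report only what shows in the picture. A call takes as long as a camera call.
- r.find_in(picture, target): "uv" ([column, row] in pixels, amid what is visible of it).
- r.trace(picture, target): "mask" (420x560 bool, what is visible of it) and "uv" ([column, row] in pixels, amid what is visible of it).
The state is a dict: "time_s": time; "joints": joint angles; "qd": joint speeds; "joint_torque": joint torques, N m; "tcp_pos": TCP position; "eef_rot": TCP orientation; "contact_force": force on the tool from outside, world axes, zero at the start; "moment": the same for the moment, N m; "gripper_width": finger opening in m.
Only numpy, scipy, OpenCV 4.12 (cv2) and the standard library are available. Lean on these libraries where they do the work, as an engineer would, in place of code of your own. Each camera call takes 0.05 s, during which the arm holds its last target. There are 200 camera calls.

## Task

Start the exposure timer that has the blue cover: press its push-latch cover so that it pops fully open, press the green button under it all the way down, then press the cover shut again so that it latches and stays shut. Only push with the fingertips; leave the timer with the yellow cover alone, and do not lift or shift any of the bottles and other things standing about. Finish with the hand clear of everything.

Things in the scene. Friction and masses are not known exactly. Their poses are not given: they have to be found in the camera images.
- blue: exposure timer with the blue cover: grey box bolted to the table, 150 (x) x 130 (y) x 68 high. Origin: centre of its underside; +x points from its front (black display window on a 50 deep, 60 high front part) to the cover's hinge; z up. Under the cover is an open recess 72 (x) x 110 (y), between side cheeks 10 thick, with the button in it
- blue_hinge (a point): middle of the hinge line of the blue cover, 50 mm to +x of the box's centre and 70 mm above its underside; fixed to the box, axes as the box; the hinge runs along y. The cover lies between 2 mm below and 4 mm above this height when shut, and reaches 70 mm to -x of it
- blue_cover (a joint): angle of the blue cover, rad: 0 = shut and latched (start), 1.1 = popped open at its stop (free edge 62 mm above the hinge and 32 mm to -x of it), -0.085 = pressed in to its stop. Press in past -0.04 and let go: a light spring (0.12 N m shut, 0.05 N m open, damped) swings it open in about 1 s; push down past -0.055 and let go: it latches at 0. It cannot be pulled open
- blue_cover_pad (a point): centre of the white press strip (12 x 50 mm) on top of the blue cover (plate 70 x 106 x 6 mm), 55 mm from the hinge; moves with the cover; +z is the normal of its outer face, +x points to the hinge. To unlatch, this point goes in about 2.5 mm (about 2 N); to relatch it must go about 3.5 mm below its shut height; it stops firmly at 4.7 mm
- blue_button (a joint): travel of the green button under the blue cover, m: 0 = up, 0.006 = fully down; spring return, 1.5 N to start, 5 N fully down
- blue_button_top (a point): centre of the top of the green button (26 mm diameter, in a black collar 42 mm diameter), 51 mm to -x of the hinge line and 12 mm below the hinge's height when up; moves down as it is pressed. It can only be reached from above with the cover open
- yellow: exposure timer with the yellow cover: grey box bolted to the table, 150 (x) x 130 (y) x 68 high. Origin: centre of its underside; +x points from its front (black display window on a 50 deep, 60 high front part) to the cover's hinge; z up. Under the cover is an open recess 72 (x) x 110 (y), between side cheeks 10 thick, with the button in it
- yellow_hinge (a point): middle of the hinge line of the yellow cover, 50 mm to +x of the box's centre and 70 mm above its underside; fixed to the box, axes as the box; the hinge runs along y. The cover lies between 2 mm below and 4 mm above this height when shut, and reaches 70 mm to -x of it
- yellow_cover (a joint): angle of the yellow cover, rad: 0 = shut and latched (start), 1.1 = popped open at its stop (free edge 62 mm above the hinge and 32 mm to -x of it), -0.085 = pressed in to its stop. Press in past -0.04 and let go: a light spring (0.12 N m shut, 0.05 N m open, damped) swings it open in about 1 s; push down past -0.055 and let go: it latches at 0. It cannot be pulled open
- yellow_cover_pad (a point): centre of the white press strip (12 x 50 mm) on top of the yellow cover (plate 70 x 106 x 6 mm), 55 mm from the hinge; moves with the cover; +z is the normal of its outer face, +x points to the hinge. To unlatch, this point goes in about 2.5 mm (about 2 N); to relatch it must go about 3.5 mm below its shut height; it stops firmly at 4.7 mm
- yellow_button (a joint): travel of the green button under the yellow cover, m: 0 = up, 0.006 = fully down; spring return, 1.5 N to start, 5 N fully down
- yellow_button_top (a point): centre of the top of the green button (26 mm diameter, in a black collar 42 mm diameter), 51 mm to -x of the hinge line and 12 mm below the hinge's height when up; moves down as it is pressed. It can only be reached from above with the cover open
- varnish_jar: bystander: small round jar with white cap, 44 dia x 50 high, between the two timers (mm). Origin at the centre of its underside
- ink_tin: bystander: low ink tin, 70 dia x 42 high, between the timers on the robot side (mm). Origin at the centre of its underside
- brown_bottle: bystander: amber bottle, red cap, 60 dia x 130 high, behind the timers (mm). Origin at the centre of its underside
- clear_bottle: bystander: clear bottle, white cap, 64 dia x 150 high, behind the timers (mm). Origin at the centre of its underside
- teal_bottle: bystander: green glass bottle, black cap, 60 dia x 120 high, to the far left (mm). Origin at the centre of its underside
- brush: bystander: brush lying near the robot on the left (mm). Origin at the centre of its underside (roughly its middle)
- sponge_block: bystander: orange block 90 x 60 x 30, lying to the far right (mm). Origin at the centre of its underside

How it is judged:
By the outcome, as a careful person would: the job done as asked, in the order asked, and still so for the second after the job is handed in, with the robot touching nothing.
It also fails if it takes over 51 s, if anything falls off the work surface, if the arm or the gripper's body presses on something with over 40 N, if the wrist force passes 120 N, or if a joint passes its speed limit or range.

## Working session

There is one attempt and no reset: what is moved stays moved. The work goes in short steps, Python scripts to look and compute and a tool call to move; the robot and the scene stay as the last step left them, time stands still between calls to the robot, and variables do not carry over. Pictures are saved under pics/ and viewed, about 8 in all and at most 12, crops included, and the job is handed in when it is done.

Besides the shell and the picture viewer there is one more tool, called after "Emit:" as name([rows], argument=value, ...), one row to a line, values as JSON. send_rows: Moves the arm, as the interface text tells. Its arguments: {"type":"object","properties":{"plan":{"type":"array"},"jaw":{"type":"number"},"force":{"type":"number"}},"required":["plan"]}

```bash
mkdir -p pics
cat > h.py <<'E'
import numpy as np, cv2
from plant import r
from scipy.spatial.transform import Rotation as R
def world(p,uv):
    uv=np.asarray(uv,float).reshape(-1,2); K=p["mtx"]
    d=(uv-[K[0,2],K[1,2]])/[K[0,0],K[1,1]]; s=d.copy()
    for _ in range(20): s=d/(1+p["k1"]*(s**2).sum(1,keepdims=True))
    ij=np.round(uv).astype(int); z=p["range_z"][ij[:,1],ij[:,0]][:,None]
    c=np.hstack([s*z,z]); return c@p["pose"][:3,:3].T+p["pose"][:3,3]
def save(p,n): cv2.imwrite(f"pics/{n}.png",p["color"][:,:,::-1])
E
cat > a.py <<'E'
from h import *
np.set_printoptions(precision=4,suppress=True)
print(r.get_state())
ims=[]
for c in ["scene","side","wrist"]:
    p=r.capture(c); save(p,c+"0"); ims.append(p["color"])
    for t in ["blue","blue_cover_pad","blue_cover","yellow_cover"]:
        for f in r.trace(p,t)[:2]:
            m=f["mask"]; v,u=np.nonzero(m); w=world(p,np.c_[u,v]); ok=p["range_z"][v,u]>0; w=w[ok]
            print(c,t,round(f["score"],2),f["uv"],len(w),"med",np.median(w,0) if len(w) else "", "lo",np.percentile(w,2,axis=0),"hi",np.percentile(w,98,axis=0))
cv2.imwrite("pics/all.png",cv2.resize(np.vstack([np.hstack(ims[:2]),np.hstack([ims[2],ims[2]*0])]),(800,600))[:,:,::-1])
E
python3 a.py
```

```text
{'time_s': 0.0, 'joints': array([ 16.5082,  20.5903,   0.6339,  -0.022 , -70.1348, -16.5051]), 'qd': array([ 0.0743,  0.0987, -0.0625,  0.091 ,  0.0676,  0.0476]), 'joint_torque': array([ -0.0008, -58.2727,  29.3058,   6.9975,   0.0069,  -0.0002]), 'tcp_pos': array([0.6745, 0.    , 0.2446]), 'eef_rot': array([  93.7495,   89.9064, -176.255 ]), 'contact_force': array([ 0.004 , -0.5574,  0.0663]), 'moment': array([-0.0504, -0.025 ,  0.0201]), 'gripper_width': 0.08760750685348266}
scene blue 0.73 [239.3, 178.9] 333 med [ 0.5658 -0.1659  0.0731] lo [ 0.5128 -0.2132  0.0664] hi [0.6993 0.0322 0.3169]
scene blue 0.66 [291.9, 211.8] 239 med [0.4957 0.0031 0.0367] lo [ 0.4732 -0.0385  0.0007] hi [0.5099 0.0179 0.0523]
scene blue_cover_pad 0.76 [313.3, 247.8] 841 med [0.547  0.1758 0.0724] lo [0.5086 0.122  0.0378] hi [0.5823 0.2256 0.0776]
scene blue_cover 0.93 [314.6, 243.2] 809 med [0.5462 0.1779 0.0726] lo [0.5073 0.1244 0.067 ] hi [0.5811 0.2257 0.0776]
scene yellow_cover 0.69 [239.8, 179.1] 347 med [ 0.5679 -0.1603  0.0736] lo [ 0.5183 -0.2126  0.0675] hi [0.702  0.0341 0.3184]
side blu
[... 653 characters left out ...]
[0.386  0.0264 0.0332] lo [ 0.3541 -0.021  -0.0004] hi [0.4182 0.0427 0.0427]
wrist blue 0.55 [359.8, 318.3] 2005 med [0.5813 0.1451 0.0669] lo [0.4839 0.0999 0.0054] hi [0.6058 0.1904 0.0745]
wrist blue_cover_pad 0.57 [366.5, 332.4] 704 med [0.5712 0.1529 0.0735] lo [ 0.5449 -0.0236  0.0698] hi [0.6516 0.1692 0.3177]
wrist blue_cover 0.66 [367.6, 328.0] 644 med [0.57   0.1544 0.0734] lo [0.5448 0.1323 0.0706] hi [0.5828 0.1693 0.0749]
wrist blue_cover 0.26 [202.4, 117.5] 3600 med [ 0.739  -0.0825  0.0946] lo [ 0.719  -0.1084  0.0307] hi [ 0.7651 -0.0572  0.1304]
wrist yellow_cover 0.84 [410.9, 29.0] 4826 med [ 0.5526 -0.1606  0.0736] lo [ 0.5169 -0.185   0.0698] hi [ 0.5902 -0.1331  0.0753]
```

View pics/all.png

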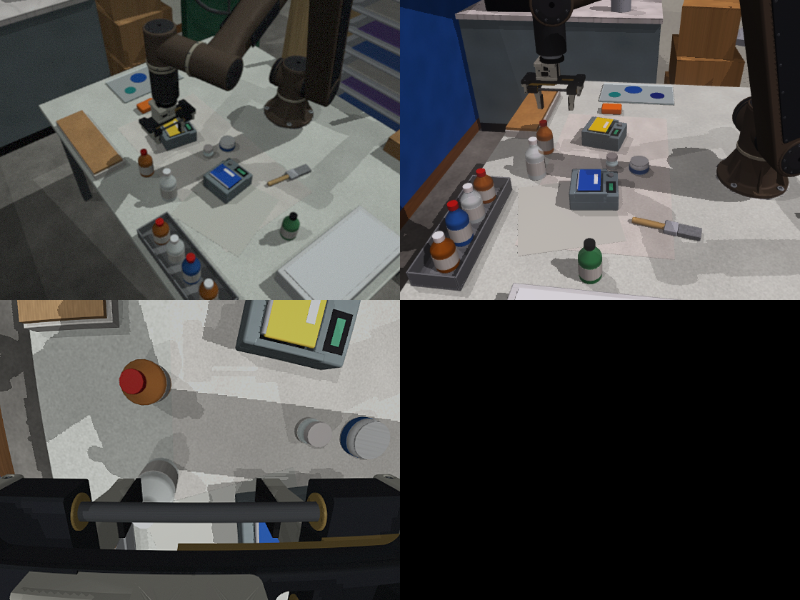

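The pictures show the blue timer front-centre: cover near scene px (314,243) and side px (262,254), with its display facing the robot. Next I'll measure its yaw, the pad and the bystanders, and get the tool axes.

```bash
cat > b.py <<'E'
from h import *
np.set_printoptions(precision=4,suppress=True)
s=r.get_state(); print("R\n",R.from_euler("xyz",s["eef_rot"],degrees=True).as_matrix())
for c in ["scene","side"]:
    p=r.capture(c)
    f=r.trace(p,"blue_cover")[0]; m=cv2.morphologyEx(f["mask"].astype(np.uint8),cv2.MORPH_CLOSE,np.ones((7,7)))
    v,u=np.nonzero(m); w=world(p,np.c_[u,v]); w=w[(w[:,2]>.068)&(w[:,2]<.08)]
    print(c,"n",len(w),"rect mm",cv2.minAreaRect((w[:,:2]*1000).astype(np.float32)), "z",np.median(w[:,2]))
    # white strip near cover centre
    v,u=np.mgrid[0:420,0:560]; u=u.ravel();v=v.ravel(); W=world(p,np.c_[u,v]); col=p["color"].reshape(-1,3).astype(int)
    near=(np.hypot(W[:,0]-.543,W[:,1]-.177)<.075)&(W[:,2]>.066)&(W[:,2]<.085)
    blue=near&(col[:,2]>col[:,0]+50); wh=near&(col.min(1)>130)
    print(" blue",blue.sum(),cv2.minAreaRect((W[blue][:,:2]*1000).astype(np.float32)),"white",wh.sum(),np.median(W[wh],0),cv2.minAreaRect((W[wh][:,:2]*1000).astype(np.float32)) if wh.sum()>5 else "")
    top=near; print(" top",cv2.minAreaRect((W[top][:,:2]*1000).astype(np.float32)))
    for t in ["clear_bottle","brown_bottle","varnish_jar","ink_tin"]:
        g=r.find_in(p,t)
        if g: print("  ",t,round(g[0]["score"],2),world(p,g[0]["uv"])[0])
    x,y=(314,243) if c=="scene" else (262,254)
    k=p["color"][y-50:y+50,x-65:x+65]; cv2.imwrite(f"pics/z_{c}.png",cv2.resize(k,(780,600),interpolation=cv2.INTER_CUBIC)[:,:,::-1])
E
python3 b.py; python3 -c "
import cv2,numpy as np
cv2.imwrite('pics/z.png',np.vstack([cv2.resize(cv2.imread(f'pics/z_{c}.png'),(390,300)) for c in ('scene','side')]))"
```

```text
R
 [[ 0.0001 -1.     -0.    ]
 [ 0.     -0.      1.    ]
 [-1.     -0.0001  0.    ]]
scene n 748 rect mm ((546.34814453125, 173.8234405517578), (76.10997009277344, 107.9149398803711), 7.033344268798828) z 0.07264935058378785
 blue 646 ((541.4661865234375, 172.88499450683594), (72.39139556884766, 111.63020324707031), 6.081648826599121) white 52 [0.5225 0.1699 0.073 ] ((522.94921875, 170.03457641601562), (15.188984870910645, 49.49761199951172), 3.4501686096191406)
 top ((543.4302368164062, 174.7158966064453), (124.1829605102539, 132.9685821533203), 1.2606028318405151)
   clear_bottle 0.79 [0.76   0.0989 0.09  ]
   brown_bottle 0.59 [ 0.7624 -0.0519  0.0822]
   varnish_jar 0.63 [0.4971 0.013  0.047 ]
   ink_tin 0.88 [0.4036 0.0239 0.0397]
side n 972 rect mm ((541.1473388671875, 174.91653442382812), (72.5353012084961, 111.302734375), 6.8670759201049805) z 0.072201909862319
 blue 848 ((538.7427978515625, 174.2642822265625), (67.60476684570312, 112.02286529541016), 6.867075443267822) white 98 [0.5208 0.1747 0.0727] ((544.435791015625, 174.5760498046875), (61.48685073852539, 100.52863311767578), 6.657107353210449)
 top ((536.120849609375, 175.85400390625), (120.89234161376953, 130.2704620361328), 5.658034801483154)
   clear_bottle 0.66 [0.7359 0.1082 0.0807]
   brown_bottle 0.86 [ 0.7328 -0.0558  0.0693]
   varnish_jar 0.56 [0.4768 0.0123 0.0316]
   ink_tin 0.59 [0.3893 0.0338 0.0364]
```

View pics/z.png

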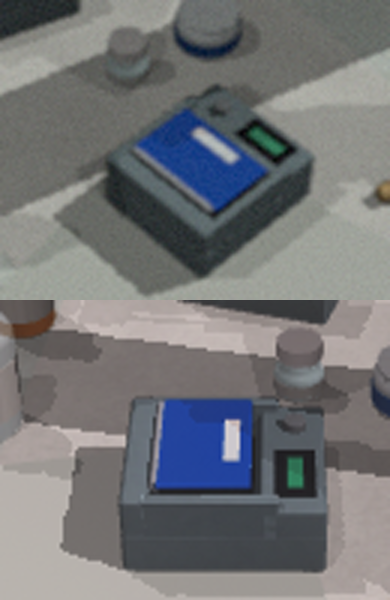

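```bash
cat > g.py <<'E'
from h import *
import sys
np.set_printoptions(precision=3,suppress=True)
# usage: g.py x z tilt corner(mm along tool z) [y] ; contact point relative to hinge, box frame, mm
H=np.array([.5768,.178,.070]); B=R.from_euler("z",6.7,degrees=True)
a=[float(v) for v in sys.argv[1:]]; y=a[4] if len(a)>4 else 0
s=r.get_state(); Rc=R.from_euler("xyz",s["eef_rot"],degrees=True)
base=np.array([[0,0,1],[0,1,0],[-1,0,0]],float) # columns tool x,y,z in box frame
def dest(x,y,z,t,c):
    Rt=B*R.from_matrix(base)*R.from_euler("y",-t,degrees=True)
    return H+B.apply([x/1e3,y/1e3,z/1e3])-Rt.apply([.019,0,c/1e3]),Rt
p,Rt=dest(a[0],y,a[1],a[2],a[3])
print("shift",Rc.inv().apply(p-s["tcp_pos"])/.15,"turn",(Rc.inv()*Rt).as_rotvec()/(np.pi/4))
tip=B.inv().apply(s["tcp_pos"]+Rc.apply([.019,0,a[3]/1e3])-H)*1e3
print("now contact pt",tip,"F",s["contact_force"],"t",s["time_s"],"w",s["gripper_width"])
E
python3 g.py -55 60 30 -9.5
```

```text
shift [0.629 1.027 1.143] turn [ 1.805 -0.544 -0.484]
now contact pt [  75.63  -197.67   156.553] F [-0.343 -0.469 -0.249] t 1.35 w 0.0873581688045219
```

Emit:
send_rows([
  [[0.2,0.9,1.0],[1,0,0]],
  [[0.2,0.9,1.0],[1,0,0]],
  [[0.2,0.9,1.0],[1,0,0]],
  [[0.2,0.9,1.0],[1,0,0]],
  [[0.2,0.9,1.0],[1,0,0]],
], jaw=-1)

```text
time_s: 1.85
tcp_pos: [0.5373, 0.1521, 0.2153]
eef_rot: [87.4, 90.0, 135.9]
contact_force: [0.9, -0.4, -0.1]
gripper_width: 0.0532
```

```bash
python3 g.py -55 60 30 -9.5
```

```text
shift [0.428 0.167 0.024] turn [ 0.906 -0.637 -0.244]
now contact pt [-49.312 -27.435 126.344] F [ 0.883 -0.37  -0.098] t 1.85 w 0.05324119716800346
```

Emit:
send_rows([
  [[0.428,0.167,0.024],[0.906,-0.637,-0.244]],
  [[0.428,0.167,0.024],[0.906,-0.637,-0.244]],
  [[0.428,0.167,0.024],[0.906,-0.637,-0.244]],
  [[0.428,0.167,0.024],[0.906,-0.637,-0.244]],
  [[0.428,0.167,0.024],[0.906,-0.637,-0.244]],
])

```text
time_s: 2.35
tcp_pos: [0.5281, 0.1647, 0.1546]
eef_rot: [-10.2, 69.1, 10.2]
contact_force: [1.8, -2.2, 0.7]
gripper_width: 0.0131
```

```bash
python3 g.py -55 20 30 -9.5
```

```text
shift [ 0.256  0.077 -0.128] turn [ 0.298 -0.198 -0.052]
now contact pt [-51.724  -9.372  63.469] F [ 1.816 -2.162  0.72 ] t 2.35 w 0.013124914653384211
```

Emit:
send_rows([
  [[0.1,0.077,-0.128],[0.298,-0.198,-0.052]],
  [[0.256,0.077,-0.128],[0.298,-0.198,-0.052]],
  [[0.256,0.077,-0.128],[0.298,-0.198,-0.052]],
  [[0.256,0.077,-0.128],[0.298,-0.198,-0.052]],
  [[0.256,0.077,-0.128],[0.298,-0.198,-0.052]],
])

```text
time_s: 2.85
tcp_pos: [0.533, 0.1647, 0.1556]
eef_rot: [1.0, 64.5, 8.2]
contact_force: [-0.4, 0.0, -0.4]
gripper_width: 0.0008
```

```bash
python3 g.py -55 4 30 -9.5
python3 - <<'E'
from h import *
p=[r.capture(c)["color"] for c in ("side","wrist")]
cv2.imwrite("pics/c1.png",np.hstack([cv2.resize(p[0][170:310,170:357],(400,300)),cv2.resize(p[1],(400,300))])[:,:,::-1])
E
```

```text
shift [ 0.332  0.052 -0.241] turn [ 0.006 -0.1   -0.014]
now contact pt [-45.453  -7.984  64.383] F [-0.419  0.002 -0.428] t 2.85 w 0.0007607166851086591
```

View pics/c1.png

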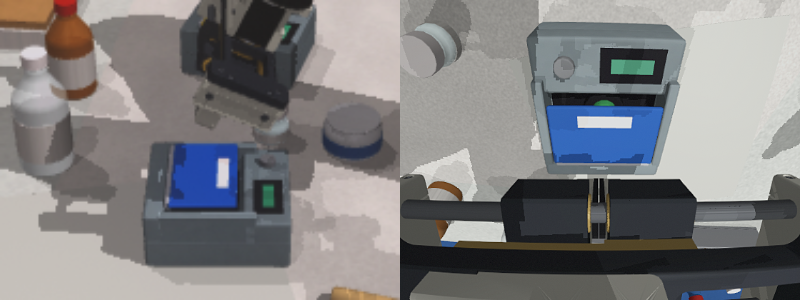

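Run:
```python
from h import *
np.set_printoptions(precision=3,suppress=True)
s=r.get_state(); print(s["joints"],s["joint_torque"],s["tcp_pos"],s["eef_rot"])
for c in ("wrist","side"):
    p=r.capture(c); f=r.trace(p,"blue_cover")[0]; v,u=np.nonzero(cv2.erode(f["mask"].astype(np.uint8),np.ones((5,5)))); w=world(p,np.c_[u,v])
    A=np.c_[w[:,:2]-[.5768,.178],np.ones(len(w))]; k=np.linalg.lstsq(A,w[:,2],rcond=None)[0]
    print(c,f["score"],f["uv"],len(w),"plane slopes x,y, z at hinge",k,"lo",np.percentile(w,3,axis=0),"hi",np.percentile(w,97,axis=0))
    g=r.find_in(p,"blue_button_top"); print([(x["score"],x["uv"],world(p,x["uv"])) for x in g[:1]])
```

```text
[  34.685    1.994  -58.233   59.093  -12.903 -173.658] [ -0.229 -25.35   22.265   2.217   0.132  -0.489] [0.533 0.165 0.155] [ 0.987 64.56   8.197]
wrist 0.66 [282.6, 186.5] 11402 plane slopes x,y, z at hinge [-0.227 -0.031  0.065] lo [0.506 0.124 0.072] hi [0.572 0.218 0.075]
[(0.5, [288.1, 145.4], array([[0.513, 0.171, 0.054]]))]
side 0.9 [260.8, 253.8] 771 plane slopes x,y, z at hinge [-0.163  0.603  0.066] lo [0.508 0.133 0.07 ] hi [0.572 0.224 0.075]
[]
```

Joints 3 and 6 are at their limits: the gripper's yaw was chosen the wrong way round. The cover is still shut. I'll give the gripper a half turn about its own axis.

Emit:
send_rows([
  [[0,0,0],[-1,0,0]],
  [[0,0,0],[-1,0,0]],
  [[0,0,0],[-1,0,0]],
  [[0,0,0],[-1,0,0]],
  [[0,0,0],[-1,0,0]],
])

```text
time_s: 3.75
tcp_pos: [0.5328, 0.166, 0.1552]
eef_rot: [-42.4, 64.5, 8.3]
contact_force: [-0.5, 0.2, 0.7]
gripper_width: 0.0008
```

Emit:
send_rows([
  [[0,0,0],[-1,0,0]],
  [[0,0,0],[-1,0,0]],
  [[0,0,0],[-1,0,0]],
  [[0,0,0],[-1,0,0]],
  [[0,0,0],[-1,0,0]],
])

```text
time_s: 4.25
tcp_pos: [0.5327, 0.166, 0.1551]
eef_rot: [-85.4, 64.6, 8.3]
contact_force: [-0.2, -0.3, -0.9]
gripper_width: 0.0005
```

Emit:
send_rows([
  [[0,0,0],[-1,0,0]],
  [[0,0,0],[-1,0,0]],
  [[0,0,0],[-1,0,0]],
  [[0,0,0],[-1,0,0]],
  [[0,0,0],[-1,0,0]],
])

```text
time_s: 4.75
tcp_pos: [0.5327, 0.166, 0.1549]
eef_rot: [-128.4, 64.6, 8.3]
contact_force: [0.1, -0.8, -0.7]
gripper_width: 0.0003
```

```bash
sed -i 's/^base=.*/base=np.array([[0,0,-1],[0,-1,0],[-1,0,0]],float) # flipped: tool z = -box x/; s/"y",-t,/"y",t,/' g.py; echo 'print("q",s["joints"])' >> g.py; python3 g.py -55 30 30 9.5
```

```text
shift [0.172 0.098 0.137] turn [-1.116  0.102 -0.031]
now contact pt [-42.608   0.788  65.226] F [ 0.069 -0.82  -0.717] t 4.75 w 0.00033917426452426754
q [ 34.726   2.035 -58.228  59.18  -12.874 -44.378]
```

Emit:
send_rows([
  [[0.1,0.05,0.07],[-1,0.1,-0.03]],
  [[0.172,0.098,0.137],[-1,0.1,-0.03]],
  [[0.172,0.098,0.137],[-1,0.1,-0.03]],
  [[0.172,0.098,0.137],[-1,0.1,-0.03]],
  [[0.172,0.098,0.137],[-1,0.1,-0.03]],
])

```text
time_s: 5.25
tcp_pos: [0.5369, 0.1789, 0.1482]
eef_rot: [-173.2, 64.6, 4.6]
contact_force: [-1.0, -1.3, -0.1]
gripper_width: 0.0004
```

```bash
python3 g.py -55 20 30 9.5
```

```text
shift [0.176 0.065 0.199] turn [-0.193  0.101 -0.028]
now contact pt [-39.849   6.689  56.989] F [-0.986 -1.343 -0.051] t 5.25 w 0.00035918154279891766
q [ 34.517   3.622 -58.241  65.308 -13.602  -8.967]
```

```bash
python3 g.py -55 20 12 9.5
```

```text
shift [0.198 0.059 0.162] turn [-0.195 -0.298  0.003]
now contact pt [-39.849   6.689  56.989] F [-0.986 -1.343 -0.051] t 5.25 w 0.00035918154279891766
q [ 34.517   3.622 -58.241  65.308 -13.602  -8.967]
```

Emit:
send_rows([
  [[0,0.02,0.02],[-0.1,-0.15,0]],
  [[0.1,0.04,0.1],[-0.195,-0.298,0]],
  [[0.198,0.059,0.162],[-0.195,-0.298,0]],
  [[0.198,0.059,0.162],[-0.195,-0.298,0]],
  [[0.198,0.059,0.162],[-0.195,-0.298,0]],
])

```text
time_s: 5.75
tcp_pos: [0.527, 0.174, 0.1095]
eef_rot: [-178.9, 78.2, 7.9]
contact_force: [0.3, -0.2, 0.5]
gripper_width: 0.0005
```

```bash
python3 g.py -55 6 12 9.5;python3 g.py -55 20 20 9.5
```

```text
shift [0.085 0.013 0.016] turn [0.002 0.005 0.005]
now contact pt [-55.391   1.894  18.937] F [ 0.263 -0.153  0.469] t 5.75 w 0.0005440432703611377
q [ 42.589  11.037 -39.183  13.164 -30.705  43.432]
shift [-0.014  0.012  0.015] turn [0.002 0.182 0.006]
now contact pt [-55.391   1.894  18.937] F [ 0.263 -0.153  0.469] t 5.75 w 0.0005440432703611377
q [ 42.589  11.037 -39.183  13.164 -30.705  43.432]
```

Emit:
send_rows([
  [[0.03,0.01,0.005],[0,0,0]],
  [[0.05,0.013,0.01],[0,0,0]],
  [[0.07,0.013,0.013],[0,0,0]],
  [[0.085,0.013,0.016],[0,0,0]],
  [[0.085,0.013,0.016],[0,0,0]],
])

```text
time_s: 6.25
tcp_pos: [0.527, 0.1715, 0.0962]
eef_rot: [-179.1, 78.2, 7.7]
contact_force: [-0.6, -0.7, 0.0]
gripper_width: 0.0002
```

```bash
python3 g.py -55 3 12 9.5
```

```text
shift [ 0.018 -0.004  0.   ] turn [0.002 0.005 0.005]
now contact pt [-55.615  -0.611   5.619] F [-0.628 -0.65   0.02 ] t 6.25 w 0.00019394703596366448
q [ 42.27   12.075 -40.416  14.03  -28.493  42.709]
```

Emit:
send_rows([
  [[0.006,0,0],[0,0,0]],
  [[0.01,0,0.001],[0,0,0]],
  [[0.014,0,0.002],[0,0,0]],
  [[0.018,0,0.003],[0,0,0]],
  [[0.018,0,0.003],[0,0,0]],
])

```text
time_s: 6.75
tcp_pos: [0.5272, 0.1715, 0.0935]
eef_rot: [-179.1, 78.2, 7.7]
contact_force: [-0.5, -0.3, 1.9]
gripper_width: 0.0005
```

```bash
for i in 1 2 3; do python3 g.py -55 2 12 9.5 | tail -2; done
```

```text
now contact pt [-55.492  -0.641   2.958] F [-0.461 -0.313  1.911] t 6.75 w 0.000503139549646651
q [ 42.239  12.305 -40.65   14.242 -28.035  42.497]
now contact pt [-55.492  -0.641   2.958] F [-0.461 -0.313  1.911] t 6.75 w 0.000503139549646651
q [ 42.239  12.305 -40.65   14.242 -28.035  42.497]
now contact pt [-55.492  -0.641   2.958] F [-0.461 -0.313  1.911] t 6.75 w 0.000503139549646651
q [ 42.239  12.305 -40.65   14.242 -28.035  42.497]
```

Emit:
send_rows([
  [[0.002,0,0],[0,0,0]],
  [[0.004,0,0.001],[0,0,0]],
  [[0.007,0,0.001],[0,0,0]],
  [[0.007,0,0.001],[0,0,0]],
  [[0.007,0,0.001],[0,0,0]],
])

```text
time_s: 7.25
tcp_pos: [0.5272, 0.1714, 0.0924]
eef_rot: [-179.1, 78.2, 7.7]
contact_force: [-0.4, -0.5, 1.8]
gripper_width: 0.0003
```

Emit:
send_rows([
  [[-0.1,0,0.05],[0,0,0]],
  [[-0.25,0,0.1],[0,0,0]],
  [[-0.5,0,0.15],[0,0,0]],
  [[-0.6,0,0.15],[0,0,0]],
  [[-0.6,0,0.15],[0,0,0]],
])

```text
time_s: 7.75
tcp_pos: [0.4879, 0.1676, 0.1786]
eef_rot: [-178.2, 78.0, 8.6]
contact_force: [0.4, 0.5, 0.1]
gripper_width: 0.0005
```

Emit:
send_rows([
  [[0,0,0],[0,0,0]],
  [[0,0,0],[0,0,0]],
  [[0,0,0],[0,0,0]],
  [[0,0,0],[0,0,0]],
  [[0,0,0],[0,0,0]],
])

```text
time_s: 8.25
tcp_pos: [0.4878, 0.1674, 0.178]
eef_rot: [-178.4, 78.0, 8.4]
contact_force: [-0.6, -0.0, -0.2]
gripper_width: 0.0003
```

```bash
python3 g.py -58 40 12 9.5
python3 - <<'E'
from h import *
p=[r.capture(c)["color"] for c in ("side","wrist")]
cv2.imwrite("pics/c2.png",np.hstack([cv2.resize(p[0][170:310,170:357],(400,300)),cv2.resize(p[1],(400,300))])[:,:,::-1])
E
```

```text
shift [ 0.36   0.002 -0.176] turn [0.002 0.001 0.008]
now contact pt [-94.992  -0.035  87.411] F [-0.637 -0.026 -0.212] t 8.25 w 0.00029998357900835713
q [ 45.858   2.158 -38.008  11.117 -40.823  43.116]
```

View pics/c2.png

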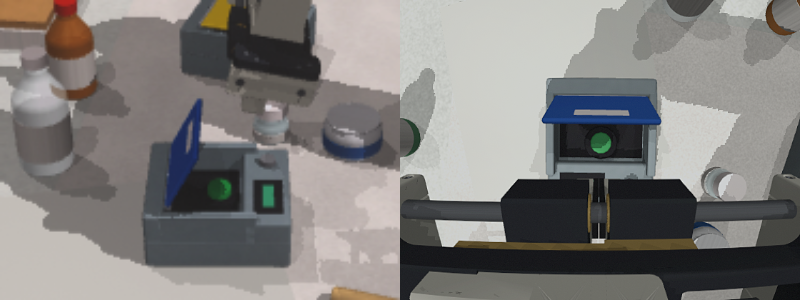

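The cover popped open: it stands up at side-crop px (185,150), and the green button shows at (219,188) there and at (600,142) in the wrist half. Now I'll check the button position and plan the tilted press.

```bash
python3 - <<'E'
from h import *
for c in ("wrist","side"):
    p=r.capture(c); v,u=np.mgrid[0:420,0:560]; W=world(p,np.c_[u.ravel(),v.ravel()]); C=p["color"].reshape(-1,3).astype(int)
    m=(np.hypot(W[:,0]-.526,W[:,1]-.172)<.035)&(C[:,1]>C[:,0]+40)&(W[:,2]>.04)
    w=B=W[m]; print(c,m.sum(),(w.min(0)+w.max(0))/2,np.median(w,0))
    R6=R.from_euler("z",-6.7,degrees=True); print((R6.apply(np.median(w,0)-[.5768,.178,.07])*1e3).round(1))
E
python3 g.py -57 20 22 9.5
```

```text
wrist 657 [0.52429829 0.1696368  0.18798633] [0.52495733 0.16996654 0.05741224]
[-52.4  -1.9 -12.6]
side 33 [0.51648022 0.1759387  0.0529593 ] [0.51545634 0.17916722 0.05486468]
[-60.8   8.3 -15.1]
shift [ 0.486  0.004 -0.13 ] turn [0.001 0.222 0.009]
now contact pt [-94.854   0.134  87.884] F [-0.151  0.171 -0.025] t 8.45 w 0.0002793682631102186
q [ 45.864   2.114 -37.992  11.117 -40.828  43.115]
```

Emit:
send_rows([
  [[0.12,0,-0.03],[0,0.05,0]],
  [[0.24,0,-0.06],[0,0.11,0]],
  [[0.36,0,-0.09],[0,0.17,0]],
  [[0.486,0,-0.13],[0,0.222,0]],
  [[0.486,0,-0.13],[0,0.222,0]],
])

```text
time_s: 8.95
tcp_pos: [0.5241, 0.1736, 0.115]
eef_rot: [-178.9, 68.4, 7.9]
contact_force: [-69.1, -28.1, -59.3]
gripper_width: 0.0008
```

```bash
python3 g.py -58 -8 24 9.5 -1; python3 g.py -58 -8 30 9.5 -1 | head -1
```

```text
shift [0.186 0.02  0.104] turn [0.    0.054 0.01 ]
now contact pt [-54.72    1.954  23.792] F [-69.147 -28.149 -59.268] t 8.95 w 0.0008104185741542387
q [ 35.628   6.105 -58.295  57.6   -11.683   5.804]
shift [0.181 0.02  0.118] turn [-0.     0.188  0.01 ]
```

Run:
```python
from h import *
a=[]
for c in ("side","wrist","scene"):
    p=r.capture(c)["color"]; a.append(p); s=r.get_state(); print(s["contact_force"].round(1),s["joints"].round(2),s["qd"].round(1),s["tcp_pos"].round(4))
cv2.imwrite("pics/c3.png",np.hstack([cv2.resize(a[0][170:310,170:357],(400,300)),cv2.resize(a[1],(400,300))])[:,:,::-1])
```

```text
[2.2 5.1 2.6] [ 35.49   6.17 -58.15  58.23 -11.46   5.46] [  3.   -1.2   1.3 -16.8  -5.6  13.7] [0.5263 0.1768 0.1164]
[ 0.9 -1.8  0.6] [ 35.6    6.12 -58.14  57.44 -11.75   6.04] [  1.8  -0.8  -0.8 -12.1  -4.7   7.9] [0.5255 0.1735 0.1158]
[-1.  -1.4 -1.2] [ 35.68   6.09 -58.19  57.02 -11.9    6.28] [ 1.5 -0.7 -1.  -5.1 -1.7  2.5] [0.5245 0.1716 0.1152]
```

View pics/c3.png

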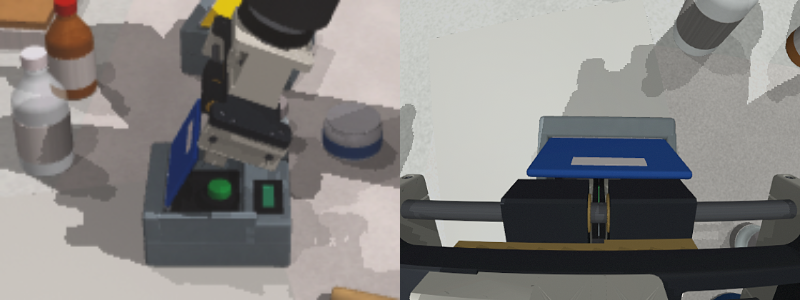

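The force spike was an inertial jolt near the wrist singularity, with joint 3 at its limit. The picture shows the cover still open and the hand clear. I'll fit the arm's kinematics from recorded poses to find a reachable tilt.

```bash
cat > kin.py <<'E'
import numpy as np, itertools
from scipy.optimize import least_squares
from scipy.spatial.transform import Rotation as R
np.set_printoptions(precision=4,suppress=True)
D=[([16.5082,20.5903,.6339,-.022,-70.1348,-16.5051],[.6745,0,.2446],[93.7495,89.9064,-176.255]),
([34.685,1.994,-58.233,59.093,-12.903,-173.658],[.533,.1647,.1556],[.987,64.56,8.197]),
([34.726,2.035,-58.228,59.18,-12.874,-44.378],[.5327,.166,.1549],[-128.4,64.6,8.3]),
([34.517,3.622,-58.241,65.308,-13.602,-8.967],[.5369,.1789,.1482],[-173.2,64.6,4.6]),
([42.589,11.037,-39.183,13.164,-30.705,43.432],[.527,.174,.1095],[-178.9,78.2,7.9]),
([42.27,12.075,-40.416,14.03,-28.493,42.709],[.527,.1715,.0962],[-179.1,78.2,7.7]),
([42.239,12.305,-40.65,14.242,-28.035,42.497],[.5272,.1715,.0935],[-179.1,78.2,7.7]),
([45.858,2.158,-38.008,11.117,-40.823,43.116],[.4878,.1674,.178],[-178.4,78.0,8.4]),
([35.68,6.09,-58.19,57.02,-11.9,6.28],[.5245,.1716,.1152],None)]
Y=lambda a:R.from_euler("y",a,degrees=True)
X=lambda a:R.from_euler("x",a,degrees=True)
def fk(q,p,s):
    a=p[:15].reshape(5,3); rot=R.from_euler("z",q[0],degrees=True); t=rot.apply(a[0])
    for k,d in enumerate([Y(q[1]),Y(-q[2]),X(s[0]*q[3]),Y(-q[4])]):
        rot=rot*d; t=t+rot.apply(a[k+1])
    return t,rot*X(s[1]*q[5]+p[15]*57.3)
def fit(s):
    def f(p):
        e=[]
        for q,t,o in D:
            tt,rr=fk(q,p,s); e+=list((tt-t)*10)
            if o is not None: e+=list((rr.inv()*R.from_euler("xyz",o,degrees=True)).as_rotvec())
        return np.r_[e,p[:15]*1e-4]
    best=None
    for c in (0,1.57,3.14,-1.57):
        p0=np.array([0,0,.4, 0,0,.4, .2,0,0, .2,0,0, .2,0,0, c]); z=least_squares(f,p0)
        if best is None or z.cost<best.cost: best=z
    return best
if __name__=="__main__":
    for s in itertools.product((1,-1),(1,-1)):
        z=fit(s); print(s,z.cost,z.x)
E
python3 kin.py
```

```text
(1, 1) 3.8491834064871813 [ 0.25   -0.9199 -0.3702  0.1475  0.0024  0.3585 -0.2233  0.542   0.1204
  0.5378  0.6817 -0.0544 -0.3697 -0.5273 -0.1859  3.2532]
(1, -1) 3.6048787087398115 [ 0.25   -0.6333 -0.3702  0.1475  0.199   0.3585  0.6688  0.0588  0.1204
 -0.3544 -0.4488 -0.0544 -0.3697  0.6032 -0.1859  3.7283]
(-1, 1) 5.036814919009213 [-0.0025  0.0033  0.1973 -0.0005 -0.0007  0.6012  0.2328 -0.0026  0.0038
  0.231  -0.0968 -0.0031  0.358  -0.0949  0.0027  4.2397]
(-1, -1) 2.0970745289161502e-05 [-0.0025 -0.0016  0.1973 -0.0005 -0.0019  0.6012  0.2297  0.0035  0.0038
  0.234  -0.0953 -0.0031  0.358  -0.0964  0.0027 -1.5708]
```

```bash
cat > ik.py <<'E'
from kin import *
S=(-1,-1); P=fit(S).x
lo=np.array([-176.03,-82.01,-58.28,-173.87,-174.79,-173.66])+1; hi=np.array([176.03,121.73,71.71,95.51,-.11,173.66])-1
H=np.array([.5768,.178,.070]); B=R.from_euler("z",6.7,degrees=True)
def dest(x,y,z,t,c,flip,yaw=0):
    g=-1 if flip else 1
    base=np.array([[0,0,g],[0,g,0],[-1,0,0]],float)
    Rt=B*R.from_euler("z",yaw,degrees=True)*R.from_matrix(base)*R.from_euler("y",-g*t,degrees=True)
    return H+B.apply([x/1e3,y/1e3,z/1e3])-Rt.apply([.019,0,-g*c/1e3]),Rt
def ik(p,Rt,n=60,seed=0,q0=None):
    rng=np.random.default_rng(seed); out=[]
    def f(q):
        t,rr=fk(q,P,S); return np.r_[(t-p)*10,(rr.inv()*Rt).as_rotvec()]
    for k in range(n):
        z=least_squares(f,np.clip(q0,lo,hi) if q0 is not None and k==0 else rng.uniform(lo,hi),bounds=(lo,hi),x_scale=50,max_nfev=80)
        if z.cost<1e-7 and not any(np.abs(z.x-o).max()<2 for o in out): out.append(z.x)
    return out
if __name__=="__main__":
    for flip in (0,1):
        for yaw in (0,):
            for t in (0,15,20,25,30,35):
                for q in ik(*dest(-60,-1,-12,t,9.5,flip,yaw),n=40): print(flip,yaw,t,q.round(1))
E
time python3 ik.py
```

```text
0 0 0 [  38.3   18.9  -26.7   -0.   -44.4 -121.6]
0 0 15 [  42.1   11.7  -49.3   27.9  -18.7 -151.2]
1 0 0 [ 38.3  18.9 -26.7  -0.  -44.4  58.4]
1 0 15 [ 42.1  11.7 -49.3  27.9 -18.7  28.8]
real	0m36.805s
user	0m36.568s
sys	0m0.114s
```

```bash
cat > scan.py <<'E'
from ik import *
for ph in (-45,-30,-20,-10,0,10,20,30,45):
    best=None
    for t in (14,16,18,20,22,25,30):
        base=np.array([[0,0,-1],[0,-1,0],[-1,0,0]],float)
        Rt=B*R.from_euler("x",ph,degrees=True)*R.from_matrix(base)*R.from_euler("y",t,degrees=True)
        p=H+B.apply([-.060,-.001,-.012])-Rt.apply([.019,0,.0095])
        o=ik(p,Rt,n=5,q0=np.array([42,12,-49,28-ph,-19,29.]))
        if o: best=(t,o[0].round(1))
    print(ph,best)
E
time python3 scan.py
```

```text
-45 (25, array([ 58.4,  26.6, -54.4,  65.1, -53.5, -12.3]))
-30 (22, array([ 51.5,  18.9, -55.9,  65.6, -40.6,  -9.3]))
-20 (20, array([ 46.1,  14.8, -56.6,  64.3, -31.1,  -5.5]))
-10 (18, array([ 41.5,  12.1, -56.4,  57.9, -21.6,   2.3]))
0 (16, array([ 41.3,  11.2, -51.8,  33.8, -16.3,  23.8]))
10 (18, array([ 39.2,  10.6, -46.2,   6.9, -12.8,  49.4]))
20 (30, array([ 33.4,   9.5, -41.3, -31.8,  -4.4,  88.9]))
30 (30, array([ 10.8,  12.1, -30.8, -64.4, -26.1, 132.1]))
45 (30, array([ -7. ,  19.9, -28.5, -78. , -46.8, 151.4]))
real	0m21.809s
user	0m19.115s
sys	0m0.180s
```

```bash
cat > path.py <<'E'
from ik import *
base=np.array([[0,0,-1],[0,-1,0],[-1,0,0]],float)
def pose(x,y,z,t,ph):  # contact (low-edge centre of tip) rel hinge, box frame, mm
    Rt=B*R.from_euler("x",ph,degrees=True)*R.from_matrix(base)*R.from_euler("y",t,degrees=True)
    return H+B.apply(np.array([x,y,z])/1e3)-Rt.apply([.019,0,.0095]),Rt
def body(x,y,z,t,ph):
    p,Rt=pose(x,y,z,t,ph); g=np.array([[-.047-b,w,d] for b in (0,.03) for w in np.linspace(-.0965,.0965,9) for d in np.linspace(-.039,.039,7)])
    w=B.inv().apply(p+Rt.apply(g)-H)*1e3
    # cover at 1.1: inner face signed distance (negative side = -x): plane through hinge dir (-.454,.891)
    c=(np.abs(w[:,1])<60)&(w[:,2]<66)
    n=w[:,0]*.891+w[:,2]*.454; m=-2-n   # clearance from inner face, only where below edge height
    bx=(np.abs(w[:,1])<66)&(w[:,0]>-126)&(w[:,0]<26)
    return (m[c].min() if c.any() else 99, w[bx][:,2].min()-(-2), w[:,2].min()+70, w[np.argmin(w[:,2])])
if __name__=="__main__":
    for ph,t in ((10,18),(15,20),(20,22),(20,25),(25,25),(30,25)):
        c=body(-58,10,-18,t,ph); o=ik(*pose(-58,10,-18,t,ph),n=4,q0=np.array([33,10,-41,-32,-10,85.])); print(ph,t,"cover clr %.1f boxtop clr %.1f minz %.1f"%c[:3],c[3],o[:1])
E
python3 path.py
```

```text
10 18 cover clr -1.7 boxtop clr 28.5 minz 88.1 [-106.4513  -94.3508   18.0816] [array([ 40.1826,  11.528 , -47.3687,  10.0273, -10.8368,  45.41  ])]
15 20 cover clr 0.0 boxtop clr 21.7 minz 77.2 [-108.2943  -96.6523    7.1846] [array([ 37.4113,  11.4687, -41.8726,  -9.4699, -12.078 ,  65.4547])]
20 22 cover clr 2.2 boxtop clr 14.6 minz 66.1 [-110.076   -97.8303   -3.8857] [array([ 31.067 ,  11.6338, -35.7535, -28.9843, -16.0919,  87.7659])]
20 25 cover clr 5.5 boxtop clr 12.0 minz 63.5 [-112.6289  -96.8747   -6.5114] [array([ 32.5491,  11.0369, -38.1006, -29.506 , -11.0856,  87.1963])]
25 25 cover clr 5.9 boxtop clr 6.5 minz 54.1 [-112.6289  -97.4693  -15.8698] [array([ 22.6132,  12.0199, -31.8404, -46.7051, -20.2965, 109.1219])]
30 25 cover clr 6.5 boxtop clr 0.9 minz 44.8 [-112.6289  -97.246   -25.2445] [array([ 14.2841,  13.5967, -28.9309, -57.0673, -27.952 , 122.7686])]
```

```bash
cat > tr.py <<'E'
from path import *
q=np.array([35.68,6.09,-58.19,57.02,-11.9,6.28]); 
a=np.array([-50,1,25,22,0.]); 
for b in ([-95,0,90,12,0],[-95,5,90,16,20],[-58,10,40,25,20],[-58,10,-10,25,20]):
    b=np.array(b,float)
    for k in np.arange(1,6)/5:
        w=a+(b-a)*k; o=ik(*pose(*w),n=2,q0=q)
        if not o: print(w,"none"); continue
        o=min(o,key=lambda z:np.abs(z-q).max()); print(w.round(0),o.round(1),"step",np.abs(o-q).max().round(1)); q=o
    a=b
E
python3 tr.py
```

```text
[-59.   1.  38.  20.   0.] [ 42.5   5.4 -52.6  37.2 -19.3  20.3] step 19.8
[-68.   1.  51.  18.   0.] [ 44.9   4.4 -47.9  26.2 -25.7  29.3] step 11.0
[-77.   0.  64.  16.   0.] [ 45.8   3.5 -44.2  19.6 -31.3  35.1] step 6.6
[-86.   0.  77.  14.   0.] [ 46.1   2.7 -40.9  15.  -36.5  39.3] step 5.2
[-95.   0.  90.  12.   0.] [ 46.1   2.  -37.9  11.5 -41.3  42.5] step 4.8
[-95.   1.  90.  13.   4.] [ 44.1   1.1 -37.6   7.4 -38.9  46.9] step 4.5
[-95.   2.  90.  14.   8.] [ 41.8   0.4 -36.9   2.3 -37.1  52.3] step 5.4
[-95.   3.  90.  14.  12.] [ 39.1  -0.  -35.8  -3.6 -35.8  58.7] step 6.4
[-95.   4.  90.  15.  16.] [ 35.9  -0.2 -34.2 -10.4 -35.3  66.1] step 7.4
[-95.   5.  90.  16.  20.] [ 32.1  -0.  -32.3 -17.9 -35.7  74.3] step 8.3
[-88.   6.  80.  18.  20.] [ 32.7   0.6 -33.9 -17.6 -31.7  73.9] step 4.0
[-80.   7.  70.  20.  20.] [ 33.3   1.3 -35.5 -17.3 -27.6  73.4] step 4.1
[-73.   8.  60.  21.  20.] [ 34.    2.2 -37.1 -16.9 -23.4  72.8] step 4.2
[-65.   9.  50.  23.  20.] [ 34.7   3.2 -38.7 -16.5 -19.   72. ] step 4.4
[-58.  10.  40.  25.  20.] [ 35.5   4.4 -40.4 -15.9 -14.4  71.1] step 4.6
[-58.  10.  30.  25.  20.] [ 35.2   5.5 -40.3 -17.7 -13.5  73.1] step 2.0
[-58.  10.  20.  25.  20.] [ 34.8   6.6 -40.1 -19.7 -12.7  75.4] step 2.3
[-58.  10.  10.  25.  20.] [ 34.4   7.7 -39.7 -22.  -12.1  78.1] step 2.7
[-58.  10.   0.  25.  20.] [ 33.8   8.9 -39.2 -24.5 -11.6  81.1] step 3.0
[-58.  10. -10.  25.  20.] [ 33.2  10.1 -38.6 -27.2 -11.3  84.4] step 3.3
```

```bash
cat > g2.py <<'E'
import sys
from h import *
np.set_printoptions(precision=3,suppress=True)
H=np.array([.5768,.178,.070]); B=R.from_euler("z",6.7,degrees=True); base=np.array([[0,0,-1],[0,-1,0],[-1,0,0]],float)
s=r.get_state(); Rc=R.from_euler("xyz",s["eef_rot"],degrees=True); c=float(sys.argv[6])/1e3 if len(sys.argv)>6 else .0095
x,y,z,t,ph=map(float,sys.argv[1:6])
Rt=B*R.from_euler("x",ph,degrees=True)*R.from_matrix(base)*R.from_euler("y",t,degrees=True)
p=H+B.apply(np.array([x,y,z])/1e3)-Rt.apply([.019,0,c])
print("shift",Rc.inv().apply(p-s["tcp_pos"])/.15,"turn",(Rc.inv()*Rt).as_rotvec()/(np.pi/4))
print("world down 1mm:",Rc.inv().apply([0,0,-.001])/.15)
print("contact",B.inv().apply(s["tcp_pos"]+Rc.apply([.019,0,c])-H)*1e3,"F",s["contact_force"],"t",s["time_s"],"q",s["joints"])
E
python3 g2.py -95 0 90 12 0
```

```text
shift [-0.496 -0.004  0.069] turn [-0.    -0.212  0.007]
world down 1mm: [0.006 0.    0.002]
contact [-54.573  -0.166  24.027] F [-1.046 -1.448 -1.153] t 9.1 q [ 35.678   6.085 -58.192  57.025 -11.903   6.279]
```

Emit:
send_rows([
  [[-0.06,0,0.01],[0,-0.03,0]],
  [[-0.14,0,0.02],[0,-0.06,0]],
  [[-0.24,0,0.034],[0,-0.1,0]],
  [[-0.34,0,0.048],[0,-0.15,0]],
  [[-0.44,0,0.06],[0,-0.19,0]],
])

```text
time_s: 9.6
tcp_pos: [0.4893, 0.1688, 0.1731]
eef_rot: [-177.9, 77.3, 9.0]
contact_force: [0.4, 0.1, 0.5]
gripper_width: 0.0009
```

```bash
python3 g2.py -95 5 90 16 20
```

```text
shift [-0.047  0.021  0.011] turn [ 0.112  0.074 -0.42 ]
world down 1mm: [0.007 0.    0.001]
contact [-93.032   1.21   82.486] F [0.355 0.126 0.471] t 9.6 q [ 46.028   2.297 -39.12   12.11  -39.041  42.059]
```

Emit:
send_rows([
  [[-0.02,0.01,0],[0.02,0.015,-0.08]],
  [[-0.03,0.015,0.005],[0.045,0.03,-0.17]],
  [[-0.04,0.02,0.01],[0.07,0.045,-0.26]],
  [[-0.047,0.02,0.01],[0.09,0.06,-0.34]],
  [[-0.047,0.021,0.011],[0.112,0.074,-0.42]],
])

```text
time_s: 10.1
tcp_pos: [0.4842, 0.1673, 0.1795]
eef_rot: [-126.5, 64.3, 57.5]
contact_force: [-0.3, -1.5, -1.2]
gripper_width: 0.0004
```

```bash
python3 g2.py -58 10 30 25 20
```

```text
shift [ 0.429  0.123 -0.126] turn [0.001 0.203 0.009]
world down 1mm: [0.006 0.002 0.002]
contact [-97.114   7.449  89.898] F [-0.339 -1.484 -1.172] t 10.1 q [ 32.046  -0.193 -32.206 -18.47  -35.968  74.84 ]
```

Emit:
send_rows([
  [[0.08,0.025,-0.025],[0,0.04,0]],
  [[0.17,0.05,-0.05],[0,0.08,0]],
  [[0.25,0.075,-0.075],[0,0.12,0]],
  [[0.34,0.1,-0.1],[0,0.16,0]],
  [[0.429,0.123,-0.126],[0,0.203,0.009]],
])

```text
time_s: 10.6
tcp_pos: [0.518, 0.175, 0.1191]
eef_rot: [-139.1, 58.3, 43.1]
contact_force: [-0.6, -0.4, 0.7]
gripper_width: 0.0005
```

```bash
python3 g2.py -58 10 0 25 20;  python3 - <<'E'
from h import *
a=[]
for c in ("side","wrist"):
    p=r.capture(c)["color"]; a.append(p)
cv2.imwrite("pics/c4.png",np.hstack([cv2.resize(a[0][170:310,170:357],(400,300)),cv2.resize(a[1][100:310,140:420],(400,300))])[:,:,::-1])
E
```

```text
shift [0.167 0.074 0.068] turn [-0.001  0.     0.003]
world down 1mm: [0.006 0.002 0.003]
contact [-59.342  11.163  29.144] F [-0.57  -0.442  0.748] t 10.6 q [ 35.356   5.307 -40.46  -17.845 -13.421  73.093]
```

View pics/c4.png

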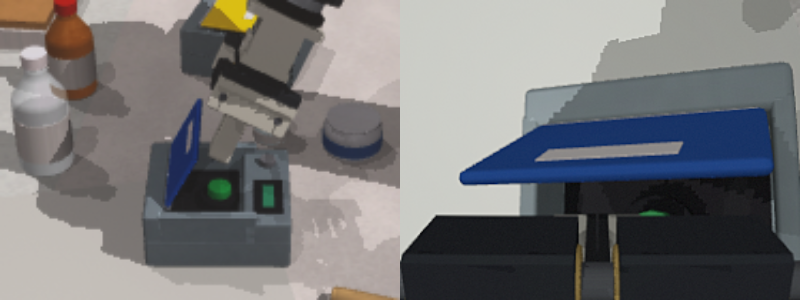

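Emit:
send_rows([
  [[0.03,0.01,0.01],[0,0,0]],
  [[0.07,0.04,0.025],[0,0,0]],
  [[0.11,0.065,0.04],[0,0,0]],
  [[0.15,0.085,0.06],[0,0,0]],
  [[0.167,0.092,0.068],[0,0,0]],
])

```text
time_s: 11.2
tcp_pos: [0.5175, 0.1713, 0.0868]
eef_rot: [-138.8, 58.6, 43.4]
contact_force: [-0.5, 0.9, 0.0]
gripper_width: 0.0006
```

```bash
python3 g2.py -58 7 -11 25 20
```

```text
shift [0.05  0.021 0.006] turn [-0.001  0.008  0.001]
world down 1mm: [0.006 0.002 0.003]
contact [-60.355   7.522  -3.153] F [-0.541  0.908  0.02 ] t 11.2 q [ 33.106   8.982 -38.864 -25.768 -12.408  82.904]
```

Emit:
send_rows([
  [[0.014,0.005,0],[0,0,0]],
  [[0.025,0.01,0.002],[0,0,0]],
  [[0.037,0.015,0.004],[0,0.005,0]],
  [[0.05,0.021,0.006],[0,0.008,0]],
  [[0.05,0.021,0.006],[0,0.008,0]],
])

```text
time_s: 11.7
tcp_pos: [0.5199, 0.1712, 0.079]
eef_rot: [-139.2, 58.3, 43.0]
contact_force: [-1.4, 1.3, 2.0]
gripper_width: 0.0004
```

```bash
python3 g2.py -58 7 -15 25 20
```

```text
shift [0.022 0.01  0.011] turn [-0.001 -0.     0.001]
world down 1mm: [0.006 0.002 0.003]
contact [-57.853   7.207 -10.957] F [-1.383  1.313  1.994] t 11.7 q [ 32.493  10.041 -38.349 -28.075 -11.735  85.731]
```

Emit:
send_rows([
  [[0.006,0.002,0.003],[0,0,0]],
  [[0.012,0.005,0.006],[0,0,0]],
  [[0.018,0.008,0.009],[0,0,0]],
  [[0.022,0.01,0.011],[0,0,0]],
  [[0.022,0.01,0.011],[0,0,0]],
])

```text
time_s: 12.2
tcp_pos: [0.5199, 0.1712, 0.0751]
eef_rot: [-139.2, 58.3, 43.0]
contact_force: [-3.6, 1.0, 4.9]
gripper_width: 0.0002
```

```bash
python3 g2.py -58 7 -17 25 20;  python3 - <<'E'
from h import *
a=[]
for c in ("side","wrist"):
    p=r.capture(c)["color"]; a.append(p)
cv2.imwrite("pics/c5.png",np.hstack([cv2.resize(a[0][210:300,220:340],(400,300),interpolation=2),cv2.resize(a[1][100:310,140:420],(400,300))])[:,:,::-1])
E
```

```text
shift [0.011 0.006 0.006] turn [-0.001 -0.001  0.001]
world down 1mm: [0.006 0.002 0.003]
contact [-57.854   7.211 -14.858] F [-3.619  0.99   4.918] t 12.2 q [ 32.176  10.507 -38.078 -29.238 -11.658  87.154]
```

View pics/c5.png

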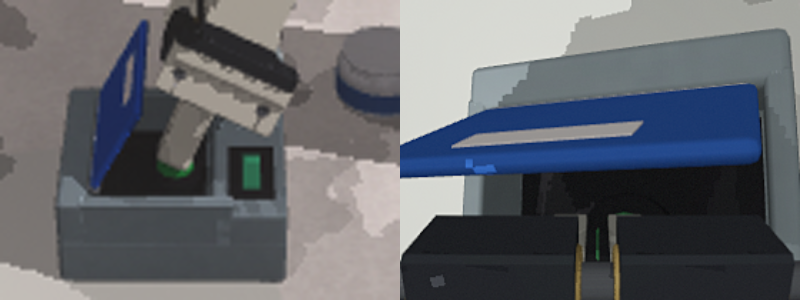

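Emit:
send_rows([
  [[0.003,0.001,0.001],[0,0,0]],
  [[0.006,0.002,0.003],[0,0,0]],
  [[0.009,0.004,0.004],[0,0,0]],
  [[0.01,0.004,0.005],[0,0,0]],
  [[0.01,0.004,0.005],[0,0,0]],
])

```text
time_s: 12.8
tcp_pos: [0.5201, 0.1714, 0.0743]
eef_rot: [-139.2, 58.2, 43.0]
contact_force: [-9.0, -2.4, 16.5]
gripper_width: 0.0005
```

```bash
python3 g2.py -58 7 -18 25 20
```

```text
shift [0.012 0.007 0.008] turn [-0.001 -0.002  0.003]
world down 1mm: [0.006 0.002 0.003]
contact [-57.648   7.364 -15.638] F [-8.958 -2.449 16.464] t 12.8 q [ 32.045  10.612 -37.959 -29.719 -11.64   87.76 ]
```

The press bottomed out firmly: 4.9 N at nearly full travel, then 16.5 N with no further movement. Retreating along the same path.

Emit:
send_rows([
  [[-0.02,0,-0.01],[0,0,0]],
  [[-0.07,0,-0.02],[0,0,0]],
  [[-0.15,0,-0.03],[0,0,0]],
  [[-0.24,0,-0.03],[0,0,0]],
  [[-0.3,0,-0.03],[0,0,0]],
])

```text
time_s: 13.3
tcp_pos: [0.5063, 0.1544, 0.1147]
eef_rot: [-139.2, 58.3, 43.0]
contact_force: [-0.4, 0.4, 0.2]
gripper_width: 0.0002
```

```bash
python3 g2.py -95 5 100 16 20
```

```text
shift [-0.449 -0.254 -0.075] turn [-0.    -0.202  0.002]
world down 1mm: [0.006 0.002 0.003]
contact [-73.321  -7.96   24.772] F [-0.427  0.369  0.23 ] t 13.3 q [ 32.885   4.412 -40.747 -21.59  -14.497  78.798]
```

Emit:
send_rows([
  [[-0.1,-0.05,-0.02],[0,-0.04,0]],
  [[-0.2,-0.1,-0.03],[0,-0.08,0]],
  [[-0.28,-0.15,-0.045],[0,-0.12,0]],
  [[-0.36,-0.2,-0.06],[0,-0.16,0]],
  [[-0.449,-0.254,-0.075],[0,-0.202,0]],
])

```text
time_s: 13.8
tcp_pos: [0.4858, 0.1649, 0.19]
eef_rot: [-126.9, 64.6, 57.0]
contact_force: [0.2, -0.5, 0.3]
gripper_width: 0.0004
```

```bash
python3 g2.py -80 0 130 0 0 0
cat > tr2.py <<'E'
from path import *
q=np.array([32,-.2,-32.2,-18.5,-36,74.8]); a=np.array([-95,5,95,16,20.])
for b in ([-80,0,130,0,0],[0,0,120,0,0],[0,0,52,0,0],[-55,0,8,0,0]):
    b=np.array(b,float)
    for k in np.arange(1,5)/4:
        w=a+(b-a)*k; o=ik(*pose(*w),n=1,q0=q)
        if not o: print(w,"none"); continue
        o=o[0]; print(w.round(0),o.round(1),"step",np.abs(o-q).max().round(1)); q=o
    a=b
E
python3 tr2.py
```

```text
shift [-0.148 -0.082 -0.124] turn [-0.062 -0.349  0.443]
world down 1mm: [0.006 0.002 0.002]
contact [-86.689   3.835 102.8  ] F [ 0.197 -0.459  0.318] t 13.8 q [ 32.069  -0.921 -31.636 -17.346 -37.288  73.599]
[-91.   4. 104.  12.  15.] [ 34.7   1.  -29.7 -10.8 -42.   67.4] step 7.7
[-88.   2. 112.   8.  10.] [ 36.7   3.  -26.7  -6.1 -48.5  62.9] step 6.5
[-84.   1. 121.   4.   5.] [ 38.2   5.6 -23.1  -2.6 -55.3  59.7] step 6.8
[-80.   0. 130.   0.   0.] [ 39.5   8.4 -19.3   0.  -62.3  57.1] step 6.9
[-60.   0. 128.   0.   0.] [ 38.3  10.4 -17.2   0.  -62.4  58.3] step 2.1
[-40.   0. 125.   0.   0.] [ 37.2  12.4 -15.    0.  -62.6  59.5] step 2.2
[-20.   0. 122.   0.   0.] [ 36.2  14.3 -12.8   0.  -62.9  60.5] step 2.2
[  0.   0. 120.   0.   0.] [ 35.2  16.2 -10.5   0.  -63.3  61.5] step 2.3
[  0.   0. 103.   0.   0.] [ 35.2  17.  -11.8  -0.  -61.2  61.5] step 2.1
[ 0.  0. 86.  0.  0.] [ 35.2  17.8 -13.   -0.  -59.2  61.5] step 2.1
[ 0.  0. 69.  0.  0.] [ 35.2  18.7 -14.2  -0.  -57.1  61.5] step 2.1
[ 0.  0. 52.  0.  0.] [ 35.2  19.6 -15.3  -0.  -55.1  61.5] step 2.1
[-14.   0.  41.   0.   0.] [ 35.9  19.1 -17.7  -0.  -53.1  60.8] step 2.5
[-28.   0.  30.   0.   0.] [ 36.6  18.6 -20.2  -0.  -51.2  60.1] step 2.4
[-41.   0.  19.   0.   0.] [ 37.3  18.2 -22.6  -0.  -49.2  59.4] step 2.4
[-55.   0.   8.   0.   0.] [ 38.1  17.9 -24.9  -0.  -47.2  58.6] step 2.4
```

Emit:
send_rows([
  [[-0.03,-0.02,-0.03],[-0.012,-0.07,0.09]],
  [[-0.06,-0.035,-0.05],[-0.025,-0.14,0.18]],
  [[-0.09,-0.05,-0.075],[-0.037,-0.21,0.27]],
  [[-0.12,-0.065,-0.1],[-0.05,-0.28,0.36]],
  [[-0.148,-0.082,-0.124],[-0.062,-0.349,0.443]],
])

```text
time_s: 14.3
tcp_pos: [0.4972, 0.1683, 0.2196]
eef_rot: [70.9, 89.8, -102.4]
contact_force: [-0.1, 0.8, -0.7]
gripper_width: 0.0005
```

```bash
python3 g2.py 0 0 115 0 0 0
```

```text
shift [ 0.103 -0.003 -0.535] turn [-0.     0.002 -0.005]
world down 1mm: [ 0.007 -0.    -0.   ]
contact [-80.185  -0.416 130.589] F [-0.068  0.755 -0.744] t 14.3 q [ 40.237   7.597 -20.309   0.163 -62.283  56.386]
```

Emit:
send_rows([
  [[0,0,-0.1],[0,0,0]],
  [[0.02,0,-0.22],[0,0,0]],
  [[0.05,0,-0.35],[0,0,0]],
  [[0.08,0,-0.47],[0,0,0]],
  [[0.103,0,-0.535],[0,0,0]],
])

```text
time_s: 14.8
tcp_pos: [0.5777, 0.1773, 0.2032]
eef_rot: [65.6, 89.7, -107.7]
contact_force: [-1.0, 0.2, -0.2]
gripper_width: 0.0006
```

```bash
python3 g2.py 2 0 50 0 0 0;  python3 - <<'E'
from h import *
a=[]
for c in ("side","wrist"):
    p=r.capture(c)["color"]; a.append(p)
cv2.imwrite("pics/c6.png",np.hstack([cv2.resize(a[0][170:310,170:357],(400,300)),cv2.resize(a[1],(400,300))])[:,:,::-1])
E
```

```text
shift [ 0.428 -0.007 -0.009] turn [-0.001  0.003 -0.006]
world down 1mm: [ 0.007 -0.    -0.   ]
contact [  0.792  -0.853 114.173] F [-1.028  0.231 -0.238] t 14.8 q [ 35.684  15.795 -11.986   0.206 -62.465  60.886]
```

View pics/c6.png

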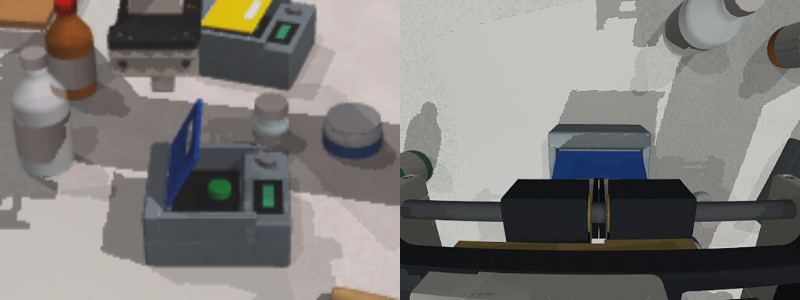

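The button has sprung back at (219,188) and the cover is still open at (185,150). The hand is above the hinge side, so I'll descend behind the cover and sweep it shut.

Emit:
send_rows([
  [[0.08,0,-0.005],[0,0,0]],
  [[0.17,-0.003,-0.009],[0,0,0]],
  [[0.26,-0.005,-0.009],[0,0,0]],
  [[0.35,-0.007,-0.009],[0,0,0]],
  [[0.428,-0.007,-0.009],[0,0,0]],
])

```text
time_s: 15.4
tcp_pos: [0.5776, 0.1779, 0.1371]
eef_rot: [53.3, 89.6, -120.1]
contact_force: [-0.4, 0.3, -0.2]
gripper_width: 0.0005
```

```bash
python3 g2.py -28 0 34 0 0 0; python3 g2.py -55 0 12 0 0 0|head -1
```

```text
shift [ 0.095 -0.002  0.192] turn [-0.001  0.005 -0.007]
world down 1mm: [ 0.007 -0.    -0.   ]
contact [ 0.705 -0.306 48.066] F [-0.403  0.307 -0.189] t 15.4 q [ 35.72   19.273 -16.516   0.195 -54.565  60.823]
shift [ 0.242 -0.002  0.371] turn [-0.001  0.005 -0.007]
```

Emit:
send_rows([
  [[0.015,0,0.04],[0,0,0]],
  [[0.035,0,0.08],[0,0,0]],
  [[0.055,0,0.12],[0,0,0]],
  [[0.075,0,0.155],[0,0,0]],
  [[0.095,0,0.192],[0,0,0]],
])

```text
time_s: 15.9
tcp_pos: [0.5491, 0.1748, 0.1235]
eef_rot: [64.5, 89.7, -108.8]
contact_force: [1.4, 0.7, 0.1]
gripper_width: 0.0006
```

```bash
python3 g2.py -55 0 9 0 0 0
```

```text
shift [ 0.17 -0.    0.18] turn [-0.001  0.003 -0.006]
world down 1mm: [ 0.007 -0.    -0.   ]
contact [-27.949  -0.051  34.495] F [1.429 0.687 0.135] t 15.9 q [ 37.208  17.655 -21.079   0.21  -51.509  59.33 ]
```

Emit:
send_rows([
  [[0.03,0,0.04],[0,0,0]],
  [[0.065,0,0.08],[0,0,0]],
  [[0.1,0,0.12],[0,0,0]],
  [[0.135,0,0.155],[0,0,0]],
  [[0.17,0,0.18],[0,0,0]],
])

```text
time_s: 16.4
tcp_pos: [0.5217, 0.1715, 0.0976]
eef_rot: [63.6, 89.7, -109.7]
contact_force: [2.0, 0.7, 3.3]
gripper_width: 0.0004
```

```bash
python3 g2.py -55 0 2 0 0 0
```

```text
shift [ 0.044 -0.001 -0.004] turn [-0.     0.003 -0.006]
world down 1mm: [ 0.007 -0.    -0.   ]
contact [-55.559  -0.149   8.649] F [2.015 0.723 3.263] t 16.4 q [ 38.748  17.155 -26.065   0.215 -47.036  57.785]
```

Emit:
send_rows([
  [[0.012,0,-0.001],[0,0,0]],
  [[0.024,0,-0.002],[0,0,0]],
  [[0.036,0,-0.003],[0,0,0]],
  [[0.048,0,-0.004],[0,0,0]],
  [[0.054,0,-0.004],[0,0,0]],
])

```text
time_s: 16.9
tcp_pos: [0.5218, 0.1711, 0.0891]
eef_rot: [55.7, 89.6, -117.6]
contact_force: [-3.9, 0.7, 6.9]
gripper_width: 0.0005
```

```bash
python3 g2.py -55 0 -1 0 0 0
```

```text
shift [ 0.008 -0.003 -0.003] turn [-0.001  0.005 -0.007]
world down 1mm: [ 0.007 -0.    -0.   ]
contact [-55.478  -0.499   0.13 ] F [-3.943  0.724  6.924] t 16.9 q [ 38.702  17.822 -26.49    0.204 -46.022  57.82 ]
```

Emit:
send_rows([
  [[0.003,0,0],[0,0,0]],
  [[0.006,0,0],[0,0,0]],
  [[0.008,0,0],[0,0,0]],
  [[0.008,0,0],[0,0,0]],
  [[0.008,0,0],[0,0,0]],
])

```text
time_s: 17.4
tcp_pos: [0.5218, 0.1711, 0.0889]
eef_rot: [58.2, 89.6, -115.1]
contact_force: [-6.9, 0.3, 13.5]
gripper_width: 0.0007
```

```bash
python3 g2.py -55 0 60 0 0 0
```

```text
shift [-0.4   -0.001 -0.001] turn [-0.     0.004 -0.007]
world down 1mm: [ 0.007 -0.    -0.   ]
contact [-55.462  -0.513  -0.059] F [-6.912  0.338 13.513] t 17.4 q [ 38.707  17.828 -26.52    0.218 -45.972  57.819]
```

Firmly at the stop (13.5 N with no further movement). I'll release, retreat and check.

Emit:
send_rows([
  [[-0.02,0,0],[0,0,0]],
  [[-0.06,0,0],[0,0,0]],
  [[-0.14,0,0],[0,0,0]],
  [[-0.25,0,0],[0,0,0]],
  [[-0.36,0,0],[0,0,0]],
])

```text
time_s: 17.9
tcp_pos: [0.5221, 0.1713, 0.144]
eef_rot: [58.8, 89.6, -114.6]
contact_force: [-0.2, 0.7, 0.3]
gripper_width: 0.0005
```

Emit:
send_rows([
  [[-0.12,0,0.05],[0,0,0]],
  [[-0.25,0,0.1],[0,0,0]],
  [[-0.38,0,0.15],[0,0,0]],
  [[-0.48,0,0.2],[0,0,0]],
  [[-0.5,0,0.2],[0,0,0]],
])

```text
time_s: 18.4
tcp_pos: [0.4928, 0.1685, 0.2217]
eef_rot: [90.1, 89.8, -83.2]
contact_force: [1.0, -0.4, -0.2]
gripper_width: 0.0005
```

Emit:
send_rows([
  [[0,0,0],[0,0,0]],
  [[0,0,0],[0,0,0]],
  [[0,0,0],[0,0,0]],
  [[0,0,0],[0,0,0]],
  [[0,0,0],[0,0,0]],
])

```text
time_s: 18.9
tcp_pos: [0.4928, 0.1684, 0.221]
eef_rot: [77.4, 89.7, -95.9]
contact_force: [-1.0, -0.7, -0.1]
gripper_width: 0.0003
```

Run:
```python
from h import *
np.set_printoptions(precision=3,suppress=True)
a=[]
for c in ("side","wrist"):
    p=r.capture(c); a.append(p["color"]); f=r.trace(p,"blue_cover")
    if f:
        v,u=np.nonzero(f[0]["mask"]); w=world(p,np.c_[u,v]); print(c,f[0]["score"],np.percentile(w,[3,50,97],axis=0))
s=r.get_state(); print(s["time_s"],s["tcp_pos"],s["contact_force"])
cv2.imwrite("pics/c7.png",np.hstack([cv2.resize(a[0][140:310,140:367],(400,300)),cv2.resize(a[1],(400,300))])[:,:,::-1])
```

```text
side 0.8 [[0.505 0.126 0.069]
 [0.54  0.18  0.072]
 [0.575 0.226 0.075]]
wrist 0.7 [[0.509 0.124 0.072]
 [0.545 0.172 0.074]
 [0.578 0.22  0.075]]
19.1 [0.493 0.169 0.221] [-0.098  0.676  0.478]
```

View pics/c7.png

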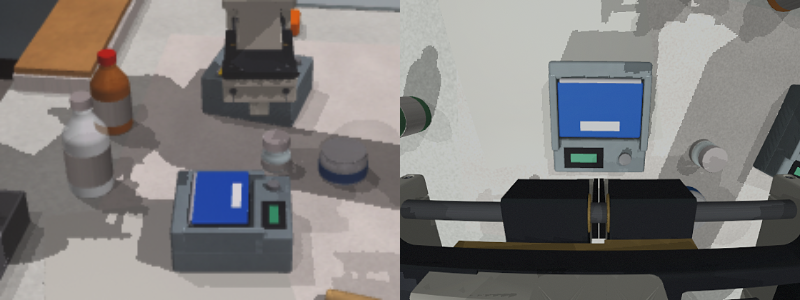

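The blue cover is flat and shut (side px (220,198), wrist half (600,110)), and the hand is well clear. Handing in.

```bash
python3 -c "
from plant import r
print(r.close_job())"
```

```text
the job is handed in; nothing more can be done
None
```

The blue timer should be started, and I handed the job in at about 19 s of the 51 s allowed. I pressed the blue cover until it popped fully open, pressed the green button down to its stop, swept the cover shut from behind and pressed it in until it latched.

- **Button:** the force was about 5 N near full travel, then rose to 16.5 N with almost no further movement, so I take it as fully down. I had no direct reading of its travel.
- **Cover:** about 1 s after I let go, the side and wrist cameras both showed it flat, its top at about 72–75 mm, so it stayed shut.
- **Hand:** it ended about 13 cm above the timer with no contact force beyond sensor noise. I saw no sign that the yellow timer or the bystanders had moved, but I did not re-measure their positions.
- **Went wrong on the way:** my first wrist angles were out of reach, so I changed the approach.
    - **Force spike:** the arm jolted near a wrist singularity and the force sensor briefly read about 95 N. The readings fell back to noise, and the pictures showed no contact and the cover still open.
    - **Joint 3:** one reading at that moment was -58.295°, against a limit of -58.28°. That is within the reading noise, but I can't rule out that it passed the limit.

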